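# Overview picture through the widest lens of the inspection camera

## Task

Take an overview picture of the board on the inspection camera's stand: push the finger tabs of the revolving lens turret round until the widest of its four lenses has clicked into place under the camera, and only then press the round capture button on top of the camera fully down and let it come up again. Push and press lightly with the fingertips only: grip and lift nothing, do not press the button while another lens is under the camera, and leave the board and the loose things around the stand where they lie.

Things in the scene. Friction and masses are not known exactly. Their poses are not given: they have to be found in the camera images.
- turret_axis (a point): Point on the vertical axis of the lens turret, level with the upper face of its disc, 201 mm above the table; does not turn with the disc. Its x axis points to the rear of the stand (towards the camera), z up. The disc: bare metal, radius 63.5 mm, 16 mm thick; the lens mounts rise 3 mm above it. Its front half, towards the robot, is open from above.
- tab_mid (a point): Middle of one of the four finger tabs on the disc's rim: upright radial metal plates 6 mm thick, reaching from 62 to 92 mm from the turret axis and from 6 mm below to 20 mm above the disc's upper face. This one is 45 degrees counter-clockwise, seen from above, from the widest lens; the others follow at every 90 degrees. The point is 77 mm from the axis and 10 mm above the disc's face.
- camera_mid (a point): Centre of the black camera, 52 x 52 x 40 mm, on the optical axis, 258 mm above the table. It sits on a grey arm, 44 mm wide, whose underside is 26 mm above the disc's face and which reaches from the column, 116 mm behind the turret axis, to 20 mm in front of that axis. The tabs pass under the arm.
- stand: The camera stand, fixed; origin on the table under the turret axis, x to the rear, front towards the robot. Its grey foot is 182 mm wide and 14 mm thick and reaches from 50 mm in front of the turret axis to 137 mm behind it. The column behind ends 290 mm above the table.
- optical_axis (a point): Point on the camera's vertical optical axis, 42 mm from the turret axis towards the rear of the stand, 3 mm above the disc's upper face; fixed to the stand.
- lens_wide (a point): Centre of the upper face of the widest lens (glass 31 mm across, black mount 37 mm), 42 mm from the turret axis; turns with the disc. The other lenses (glass 24, 18 and 13 mm) follow at 90, 180 and 270 degrees counter-clockwise seen from above; the tabs stand half-way between. One to four small studs on the disc count each lens's power, one for the widest.
- turret (a joint): Turning of the disc, rad, counter-clockwise from above, endless; 0 or any whole turn = widest lens under the camera; at the start at least 1 rad away from that. At each quarter turn a spring plunger at the rear clicks between two lobes: within 0.08 rad it draws the disc home, from 0.1 to 0.2 rad it pushes it away (about 4 N at a tab gets over). Elsewhere the disc stays where it is left.
- capture_top (a point): Centre of the top of the round grey capture button, 22 mm across, standing up in a dark ring on top of the camera, on the optical axis, 300 mm above the table; it sinks with the button.
- capture (a joint): Travel of the capture button, m: 0 up, 0.006 fully down; the picture is taken beyond 0.004. Its spring takes 1.2 N at first and 4 N fully down.
- board_mid (a point): Centre of the green circuit board under inspection, 110 x 170 x 24 mm, lying loose on four standoffs on the foot under the turret; its top parts end about 38 mm above the table.
- tweezers_loose: Black tweezers, 120 x 12 x 9 mm, loose on the table; origin under the centre, length along y.
- driver: Fine black screwdriver, 150 x 13 x 13 mm, loose on the mat; origin under the centre, length along y.
- tape: Roll of amber tape, 51 mm across, 19 mm high, loose on the mat; origin under the centre.
- flux: Small flux bottle with a needle cap, 30 mm across, 82 mm high, loose on the mat; origin under the centre.
- sink: Finned heat sink, 40 x 40 x 20 mm, loose on the bench to the right of the stand; origin under the centre.

How it is judged:
On the way, in this order (a step that is already met when the one before it is completed fails the run):
1. the widest lens has clicked into place under the camera (horizontal distance between lens_wide and optical_axis below 0.003 m and velocity of joint turret between -0.2 and 0.2 rad/s), for 0.3 s.
2. the capture button is pressed down (value of joint capture above 0.0045 m), for 0.1 s.
At the end, for the whole second after the job is handed in: The widest lens is within 3 mm of the camera's axis, the capture button has come up again (less than 1.5 mm down) and the board lies within 10 mm of where it lay (horizontal distance between lens_wide and optical_axis below 0.003 m and value of joint capture below 0.0015 m and distance of board_mid from where it was at the start of the episode below 0.01 m); the robot touches nothing.
It fails at once if the capture button is pressed while the widest lens is not under the camera (value of joint capture above 0.004 m and horizontal distance between lens_wide and optical_axis above 0.006 m).
It fails at once if the turret or the button is squeezed or forced (more than 35 N from the fingers) (contact force between the fingers and turret above 35 N or contact force between the fingers and capture above 35 N).
It fails at once if the board under inspection is shifted by more than 10 mm or lifted (distance of board_mid from where it was at the start of the episode above 0.01 m).
It fails at once if a loose thing around the stand (tweezers, screwdriver, tape, flux bottle, heat sink) is moved by more than 20 mm or lifted (distance of any of tweezers_loose, driver, tape, flux, sink from where it was at the start of the episode above 0.02 m).
It also fails if it takes over 67 s, if anything falls off the work surface, if the arm or the gripper's body presses on something with over 40 N, if the wrist force passes 120 N, or if a joint passes its speed limit or range.

## Robot

A 6-joint arm with a two-finger parallel gripper is mounted at the origin on a cart in front of the work surface, level with it; the furniture and walls round the work are solid. World frame = base frame: x ahead of the robot, y to its left, z up, the work surface at z = 0. Lengths are in m, angles in rad, forces in N, time in s.
With the tool pointing down it reaches from about 0.35 to 0.975 m from the base axis. Payload 7.1 kg.
Tool frame: the origin (TCP) lies at the very end of the fingers, on their centre line; the grasp point (between the pads) lies 19 mm behind it; z points along the fingers, y is the line along which they close (so a half turn about z gives the same grasp; the last joint's range is limited). The gripper opens to 88 mm and grips with 3 to 60 N. Pads are 20 mm wide; open, the fingers measure 115 mm over their backs; the gripper's body (75 mm by 178 mm) begins 61 mm behind the grasp point.
Start: joints at [1.155, 0.423, 1.63, -0, 1.089, -0.019], TCP at [0.242, 0.576, 0.223] pointing down, gripper open.
Joint ranges: [-3, 3], [-0.9, 2.11], [0.09, 2.58], [-1.31, 4.45], [0.11, 2.69], [-2.54, 2.54]. Speed limits (rad/s): [2.39, 2.39, 3.01, 3.14, 3.14, 3.14].

## Interface

Orientations are given as a unit quaternion [x, y, z, w].
In Python, from plant import arm gives the robot as it stands.
- The arm moves only by the tool jog_arm, never from a script. Its argument "motion" is a list of rows, each a list of 3 entries, a list of its own where there are three numbers: the shift along the tool's x, y, z in mm, then the turn, a rotation vector about the tool's x, y, z in degrees, then the opening, from 0 (shut) to 1 (fully open). In form: [[[dx, dy, dz], [ax, ay, az], fingers], ...]. A call has 1 to 20 rows; each row shifts and turns the commanded pose from where the row before left it, along the tool's axes as they then stand; what a row does not reach is not made up. A row lasts 1/8 s, in which the tool goes at most 62.5 mm and 10.7 degrees, less where a joint would pass 70% of its speed; a pose out of reach is approached as far as the arm can. A call is refused whole if a number of a shift passes 62.5 or a number of a turn 10.7, either way. A call with a gripper value outside its range is refused whole. The fingers move at their own pace and stop on an object; "newtons" is the grip in N (left out, the last holds). Time passes only in rows, so rows that do not move let the fingers close. It gives the time, the measured TCP pose, the force, the opening and the grip force at its end, in the units of the state.
- arm.get_obs(): the state, without advancing time (a new reading comes with each control period).
- arm.get_image(name): name is "scene" or "top" or "wrist"; returns a dict with "pixels" (480x640x3 uint8, red, green, blue), "range_z" (480x640 float32, m along the optical axis (not along the pixel's ray), 0 where there is no reading), "camera_matrix" (3x3 intrinsics, pixels), "R" (3x3) and "t" (3): a world point X has camera coordinates R X + t. Camera axes: x right, y down, z forward; pixel columns grow to the right and rows downward; lengths in m; the calibration is good to about 2 mm. A picture is of the moment at which its call begins.
- arm.sign_off(): hands the job in; it is judged then, once.
The state is a dict: "time": time; "joint_pos": joint angles; "qvel": joint speeds; "joint_efforts": joint torques, N m; "tool_pos": TCP position; "orientation": TCP orientation; "contact_force": force on the tool from outside, world axes, zero at the start; "moment": the same for the moment, N m; "grip_width": opening from 0.0 (shut) to 1.0 (fully open); "grasp_force": force on a finger pad.
Only numpy, scipy, OpenCV 4.12 (cv2) and the standard library are available. Lean on these libraries where they do the work, as an engineer would, in place of code of your own. Each camera call takes 0.05 s, during which the arm holds its last target. There are 200 camera calls.

## Working session

There is one attempt and no reset: what is moved stays moved. The work goes in short steps, Python scripts to look and compute and a tool call to move; the robot and the scene stay as the last step left them, time stands still between calls to the robot, and variables do not carry over. Pictures are saved under pics/ and viewed, at most 10 in all, crops included, and the job is handed in when it is done.

Besides the shell and the picture viewer there is one more tool, called after ">>>" by a JSON object that holds its "method" and its "body". jog_arm: Moves the arm, as the interface text tells. Its arguments: {"type":"object","properties":{"motion":{"type":"array","items":{"type":"array"}},"newtons":{"type":"number"}},"required":["motion"]}

```bash
mkdir -p pics
cat > h.py <<'E'
import numpy as np, cv2
from plant import arm
def grab(name):
    im=arm.get_image(name); np.savez(f'pics/{name}.npz',**im); cv2.imwrite(f'pics/{name}.png',im['pixels'][:,:,::-1]); return im
def w(im,u,v,z=None):
    """world point of pixel; on plane height z, else by depth"""
    K,R,t=im['camera_matrix'],im['R'],im['t']
    d=np.linalg.inv(K)@[u,v,1]; c=-R.T@t; r=R.T@d
    s=(z-c[2])/r[2] if z is not None else im['range_z'][int(v),int(u)]
    return c+s*r
E
python3 - <<'E'
from h import *
a=grab('scene')
b=grab('top')
print(arm.get_obs())
for i in (a,b): print((-i['R'].T@i['t']).round(3),i['R'].round(2).tolist())
E
```

```text
{'time': 0.1, 'joint_pos': array([ 1.15494694e+00,  4.23774511e-01,  1.63058501e+00, -2.69695355e-05,
        1.08861133e+00, -1.90094245e-02]), 'qvel': array([ 0.00059332, -0.00037285, -0.00221883,  0.00017202, -0.00084583,
       -0.00014844]), 'joint_efforts': array([ 3.69403351e-04, -5.45614886e+01, -2.74322820e+01,  6.46097423e-02,
        1.88437407e-02, -1.66844177e-05]), 'tool_pos': array([0.24135513, 0.57598229, 0.22198436]), 'orientation': array([ 1.97114376e-01,  9.80380257e-01, -6.75449894e-04, -1.36990677e-04]), 'contact_force': array([0.71998309, 0.14404453, 0.64427545]), 'moment': array([ 0.02253957, -0.00971863, -0.04265243]), 'grasp_force': 0.0, 'grip_width': 0.9982544108823214}
[-0.193 -0.084  0.836] [[0.49, -0.87, -0.01], [-0.58, -0.33, -0.74], [0.65, 0.37, -0.67]]
[0.285 0.28  1.008] [[0.02, -1.0, 0.04], [-0.98, -0.03, -0.19], [0.19, -0.03, -0.98]]
```

View pics/scene.png

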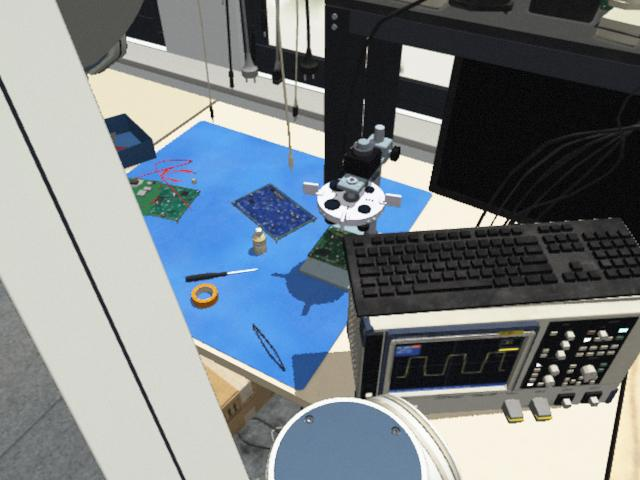

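View pics/top.png

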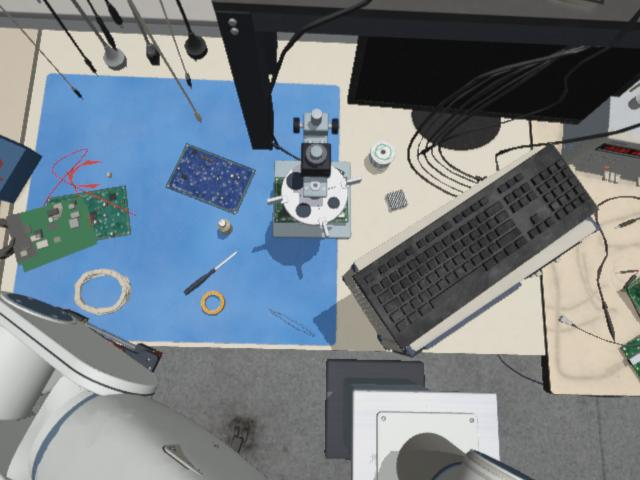

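The scene view shows the turret at about (350,200), with the oscilloscope to its right and the loose things to its left. In the top view the disc is at about (315,193), the button at (316,150), and tabs at about (352,182), (323,230) and (272,200). I'll zoom in on both.

Run:
```python
from h import *
a=np.load('pics/top.npz');s=np.load('pics/scene.npz')
p=cv2.resize(a['pixels'][130:250,255:375],(400,400),interpolation=cv2.INTER_CUBIC)
q=cv2.resize(s['pixels'][120:240,295:415],(400,400),interpolation=cv2.INTER_CUBIC)
cv2.imwrite('pics/z.png',np.hstack([p,q])[:,:,::-1])
for n,u,v in [('btn',316,150),('disc',312,208),('tabF',323,230),('tabL',272,200),('tabR',352,182),('footFL',274,237),('flux',225,226),('tape',212,302),('sink',397,200),('scope c',346,275),('kb',470,240),('scope low',405,350),('post',258,140)]:
    print(n,w(a,u,v).round(3))
```

```text
btn [0.579 0.263 0.303]
disc [0.505 0.265 0.2  ]
tabF [0.463 0.243 0.203]
tabL [0.513 0.34  0.221]
tabR [0.555 0.191 0.213]
footFL [0.486 0.347 0.009]
flux [0.498 0.453 0.053]
tape [0.334 0.481 0.001]
sink [0.58  0.064 0.023]
scope c [0.392 0.189 0.097]
kb [ 0.438 -0.008  0.271]
scope low [0.249 0.1   0.235]
post [0.7  0.39 0.06]
```

View pics/z.png

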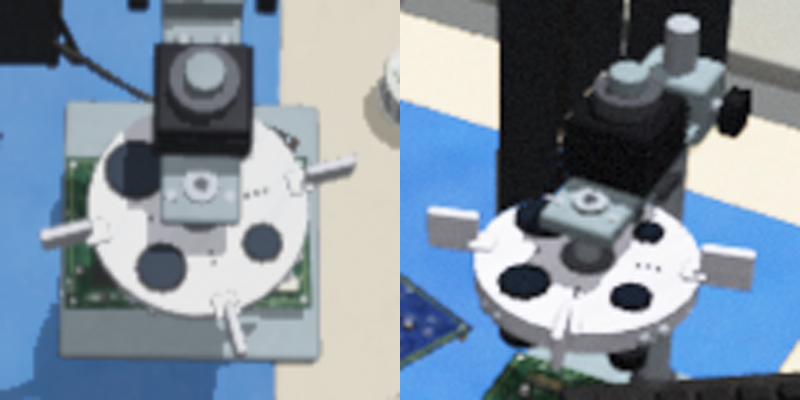

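The zoomed crops show the widest lens rear-left at top crop (132,168), with the 24 and 18 mm lenses following counter-clockwise. The disc must therefore turn about 60° clockwise. The front tab at crop (230,320) is the one to push to the left. Next I'll fit the geometry.

```bash
cat > fit.py <<'E'
from h import *
from scipy.optimize import least_squares
def cloud(im,z0,z1,c=(.535,.265),rad=.2):
    K,R,t=im['camera_matrix'],im['R'],im['t'];D=im['range_z']
    v,u=np.nonzero(D>0); d=D[v,u]
    P=(np.linalg.inv(K)@np.c_[u,v,np.ones(len(u))].T*d).T
    P=(P-t)@R
    m=(P[:,2]>z0)&(P[:,2]<z1)&(np.hypot(P[:,0]-c[0],P[:,1]-c[1])<rad)
    return P[m],im['pixels'][v[m],u[m]]
if __name__=='__main__':
  for n in ('top','scene'):
    im=dict(np.load(f'pics/{n}.npz'))
    P,C=cloud(im,.296,.31,(.58,.263),.03); print(n,'btn',len(P),P.mean(0).round(4))
    P,C=cloud(im,.192,.209,rad=.075); h=cv2.convexHull(P[:,:2].astype(np.float32))[:,0]
    f=least_squares(lambda p:np.hypot(*(h-p[:2]).T)-.0635,[.535,.265],loss='soft_l1',f_scale=.002).x
    print('disc',f.round(4),'z',np.median(P[:,2]).round(4))
    P,C=cloud(im,.212,.224,f,.1); r=np.hypot(*(P[:,:2]-f).T); m=(r>.068)&(r<.094)
    a=np.degrees(np.arctan2(P[m,1]-f[1],P[m,0]-f[0]))%360
    print('tab world angles',np.histogram(a,36,(0,360))[0], )
    for c in range(0,360,10):
        k=(abs(a-c-5)<=5)
        if k.sum()>3: print(c,np.median(a[k]).round(1),k.sum())
  im=dict(np.load('pics/top.npz'))
  for n,u,v,z in [('wide',255+133/3.333,130+168/3.333,.204),('24',255+160/3.333,130+267/3.333,.204),('18',255+262/3.333,130+243/3.333,.204),('footFL',273,237,.014),('footFR',350,237.5,.014),('footRL',275,161,.014),('footRR',350,162,.014),('tab tip F',255+238/3.33,130+350/3.33,.221),('tab tip R',255+354/3.33,130+160/3.33,.221),('tab tip L',255+42/3.33,130+237/3.33,.221),('kb corner',346,275,.27)]: print(n,w(im,u,v,z).round(4))
  P,C=cloud(im,.1,.5,(.4,.2),.3); 
  for x in np.arange(.25,.56,.03):
    k=(abs(P[:,0]-x)<.015)&(P[:,1]<.2)&(P[:,2]>.22); print(x.round(2),'scope/kb left edge y',P[k,1].max().round(3) if k.any() else None,P[k,2].max().round(3) if k.any() else None)
E
python3 fit.py
```

```text
top btn 121 [0.5784 0.2625 0.2996]
disc [0.5359 0.2626] z 0.2015
tab world angles [ 0  0  0  0  0  0  0  0  0  0 47  0  0  0  0  0  0  0  0 46  0  0  0  0
  0  0  0  0 53  0  0  0  0  0  0  0]
100 106.5 47
190 196.6 46
280 286.1 53
scene btn 75 [0.5764 0.2576 0.2991]
disc [0.5346 0.2582] z 0.2013
tab world angles [ 0  0  0  0  0  0  0  0  0  0 60  0  0  0  0  0  0  0  0 43  0  0  0  0
  0  0  0  0 75  1  0  0  0  0  0  0]
100 106.3 60
190 197.3 43
280 285.8 75
wide [0.5577 0.299  0.204 ]
24 [0.4998 0.2819 0.204 ]
18 [0.5157 0.2245 0.204 ]
footFL [0.4846 0.3493 0.014 ]
footFR [0.4888 0.1722 0.014 ]
footRL [0.6685 0.3523 0.014 ]
footRR [0.6726 0.1738 0.014 ]
tab tip F [0.4495 0.2377 0.221 ]
tab tip R [0.5609 0.1743 0.221 ]
tab tip L [0.5101 0.3475 0.221 ]
kb corner [0.3717 0.2061 0.27  ]
0.25 scope/kb left edge y 0.12 0.258
0.28 scope/kb left edge y 0.141 0.267
0.31 scope/kb left edge y 0.162 0.27
0.34 scope/kb left edge y 0.184 0.273
0.37 scope/kb left edge y 0.195 0.275
0.4 scope/kb left edge y 0.191 0.275
0.43 scope/kb left edge y 0.165 0.274
0.46 scope/kb left edge y 0.119 0.275
0.49 scope/kb left edge y 0.076 0.275
0.52 scope/kb left edge y 0.029 0.275
0.55 scope/kb left edge y 0.2 0.273
```

Axis is at about (.535,.261) with the stand x along world x, and the front tab stands at about 196.6°. I'll close the fingers and hover to the right of the front tab.

>>> {"method": "jog_arm", "body": {"motion": [[[0, 0, -40], [0, 0, -7.6], 0], [[0, 0, -45], [0, 0, -7.6], 0], [[0, 0, -45], [0, 0, -7.5], 0], [[-20, -35, 0], [0, 0, 0], 0], [[-27, -46, 0], [0, 0, 0], 0], [[-27, -46, 0], [0, 0, 0], 0], [[-27, -46, 0], [0, 0, 0], 0], [[-27, -46, 0], [0, 0, 0], 0], [[-27, -46, 0], [0, 0, 0], 0], [[-27, -46, 0], [0, 0, 0], 0], [[-20, -40, 0], [0, 0, 0], 0], [[-12, -20, 0], [0, 0, 0], 0], [[0, 0, 0], [0, 0, 0], 0], [[0, 0, 0], [0, 0, 0], 0], [[0, 0, 0], [0, 0, 0], 0]], "newtons": 5}}

```text
time: 1.98
tool_pos: [0.4548, 0.2061, 0.3526]
orientation: [-0.0, 1.0, 0.0, -0.0]
contact_force: [-0.8, -0.1, -0.1]
grip_width: 0.01
grasp_force: 0.0
```

>>> {"method": "jog_arm", "body": {"motion": [[[0, 0, 40], [0, 0, 0], 0], [[0, 0, 40], [0, 0, 0], 0], [[0, 0, 25], [0, 0, 0], 0], [[0, 0, 0], [0, 0, 0], 0], [[0, 0, 0], [0, 0, 0], 0]]}}

```text
time: 2.6
tool_pos: [0.4557, 0.206, 0.2487]
orientation: [-0.0, 1.0, 0.0, 0.001]
contact_force: [0.1, -0.7, 0.5]
grip_width: 0.003
grasp_force: 0.0
```

Run:
```python
from h import *
a=grab('wrist'); s=grab('scene')
cv2.imwrite('pics/v2.png',np.hstack([cv2.resize(a['pixels'],(400,300)),cv2.resize(s['pixels'][110:260,260:460],(400,300))])[:,:,::-1])
```

```text
(no output)
```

View pics/v2.png

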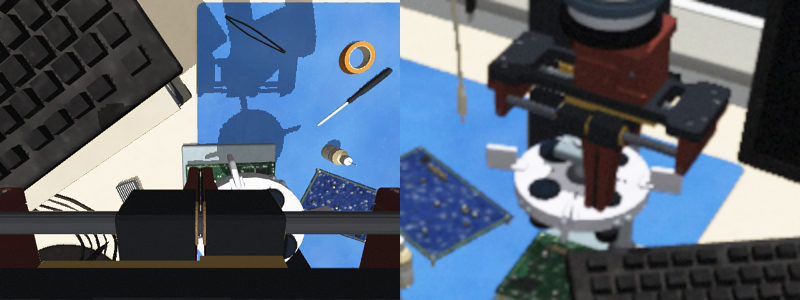

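The wrist view shows the closed fingertips at (200,180) with the tab just to their right at (235,170). The gripper's long side lies along world y and clears the keyboard. Now I'll lower and begin pushing.

>>> {"method": "jog_arm", "body": {"motion": [[[0, 0, 15], [0, 0, 0], 0], [[0, 0, 15], [0, 0, 0], 0], [[0, 0, 8], [0, 0, 0], 0], [[0, 0, 0], [0, 0, 0], 0], [[0, 3, 0], [0, 0, 0], 0], [[0, 3, 0], [0, 0, 0], 0], [[0, 3, 0], [0, 0, 0], 0], [[0, 3, 0], [0, 0, 0], 0], [[0, 3, 0], [0, 0, 0], 0], [[0, 3, 0], [0, 0, 0], 0], [[0, 3, 0], [0, 0, 0], 0], [[0, 3, 0], [0, 0, 0], 0], [[0, 3, 0], [0, 0, 0], 0], [[0, 3, 0], [0, 0, 0], 0], [[0, 0, 0], [0, 0, 0], 0]]}}

```text
time: 4.58
tool_pos: [0.456, 0.236, 0.2099]
orientation: [0.0, 1.0, 0.001, 0.001]
contact_force: [1.2, 0.3, 0.2]
grip_width: 0.004
grasp_force: 0.1
```

```bash
cat > chk.py <<'E'
from fit import *
f=np.array([.5355,.2606])
for n in ('top','scene'):
    im=grab(n); P,C=cloud(im,.212,.2225,f,.1); r=np.hypot(*(P[:,:2]-f).T); m=(r>.067)&(r<.094)
    a=np.degrees(np.arctan2(P[m,1]-f[1],P[m,0]-f[0]))%360
    print(n,[(c,np.median(a[k]).round(1),k.sum()) for c in range(0,360,5) if (k:=(abs(a-c-2.5)<=2.5)).sum()>5])
E
python3 chk.py
```

```text
top [(95, np.float64(97.8), np.int64(50))]
scene [(95, np.float64(99.0), np.int64(28)), (185, np.float64(189.2), np.int64(9)), (190, np.float64(191.9), np.int64(11)), (195, np.float64(196.5), np.int64(7)), (200, np.float64(203.7), np.int64(10)), (205, np.float64(206.3), np.int64(6)), (275, np.float64(277.2), np.int64(52))]
```

>>> {"method": "jog_arm", "body": {"motion": [[[0, 4, 0], [0, 0, 0], 0], [[0, 4, 0], [0, 0, 0], 0], [[0, 4, 0], [0, 0, 0], 0], [[0, 4, 0], [0, 0, 0], 0], [[0, 4, 0], [0, 0, 0], 0], [[0, 4, 0], [0, 0, 0], 0], [[0, 4, 0], [0, 0, 0], 0], [[-1, 4, 0], [0, 0, 0], 0], [[-1, 4, 0], [0, 0, 0], 0], [[-1, 3, 0], [0, 0, 0], 0], [[-1, 3, 0], [0, 0, 0], 0], [[0, 0, 0], [0, 0, 0], 0]]}}

```text
time: 6.18
tool_pos: [0.4595, 0.278, 0.2097]
orientation: [0.0, 1.0, 0.001, 0.0]
contact_force: [-0.6, -0.1, 0.0]
grip_width: 0.002
grasp_force: 0.0
```

```bash
python3 chk.py
```

```text
top []
scene [(155, np.float64(158.4), np.int64(26)), (165, np.float64(167.9), np.int64(21)), (170, np.float64(172.9), np.int64(18)), (175, np.float64(176.2), np.int64(31)), (245, np.float64(246.4), np.int64(65)), (330, np.float64(333.2), np.int64(49)), (335, np.float64(335.5), np.int64(9))]
```

>>> {"method": "jog_arm", "body": {"motion": [[[-1, 3, 0], [0, 0, 0], 0], [[-1, 3, 0], [0, 0, 0], 0], [[-1, 3, 0], [0, 0, 0], 0], [[-1, 2, 0], [0, 0, 0], 0], [[-1, 2, 0], [0, 0, 0], 0], [[0, 0, 0], [0, 0, 0], 0]]}}

```text
time: 7.02
tool_pos: [0.4641, 0.2896, 0.2095]
orientation: [0.0, 1.0, -0.001, -0.0]
contact_force: [-1.0, -7.0, 1.6]
grip_width: 0.005
grasp_force: 2.9
```

```bash
python3 chk.py
```

```text
top []
scene [(145, np.float64(148.8), np.int64(20)), (155, np.float64(158.0), np.int64(13)), (160, np.float64(161.6), np.int64(23)), (165, np.float64(167.4), np.int64(30)), (235, np.float64(237.0), np.int64(68)), (320, np.float64(323.5), np.int64(44)), (325, np.float64(326.1), np.int64(18))]
```

>>> {"method": "jog_arm", "body": {"motion": [[[-1, 1, 0], [0, 0, 0], 0], [[-1, 1, 0], [0, 0, 0], 0], [[-1, 1, 0], [0, 0, 0], 0], [[0, 1, 0], [0, 0, 0], 0], [[-1, 1, 0], [0, 0, 0], 0], [[0, 0, 0], [0, 0, 0], 0], [[0, 0, 0], [0, 0, 0], 0]]}}

```text
time: 8.0
tool_pos: [0.4684, 0.2956, 0.2097]
orientation: [0.0, 1.0, 0.0, 0.0]
contact_force: [0.6, -2.3, -0.9]
grip_width: 0.005
grasp_force: 0.8
```

```bash
python3 chk.py
```

```text
top []
scene [(140, np.float64(142.5), np.int64(20)), (150, np.float64(154.0), np.int64(8)), (155, np.float64(156.9), np.int64(18)), (160, np.float64(162.0), np.int64(31)), (230, np.float64(231.4), np.int64(61)), (315, np.float64(318.4), np.int64(56)), (320, np.float64(320.8), np.int64(9))]
```

>>> {"method": "jog_arm", "body": {"motion": [[[-1, 1, 0], [0, 0, 0], 0], [[0, 1, 0], [0, 0, 0], 0], [[-1, 0, 0], [0, 0, 0], 0], [[0, 0, 0], [0, 0, 0], 0], [[0, 0, 0], [0, 0, 0], 0], [[0, 0, 0], [0, 0, 0], 0]]}}

```text
time: 8.85
tool_pos: [0.4705, 0.2975, 0.2098]
orientation: [0.0, 1.0, 0.0, 0.0]
contact_force: [-0.3, -0.6, 0.5]
grip_width: 0.007
grasp_force: 0.1
```

```bash
python3 chk.py
```

```text
top []
scene [(135, np.float64(139.3), np.int64(11)), (140, np.float64(140.8), np.int64(14)), (150, np.float64(153.1), np.int64(24)), (155, np.float64(158.1), np.int64(19)), (160, np.float64(161.2), np.int64(18)), (225, np.float64(228.6), np.int64(44)), (230, np.float64(231.0), np.int64(19)), (310, np.float64(314.3), np.int64(17)), (315, np.float64(316.0), np.int64(47))]
```

>>> {"method": "jog_arm", "body": {"motion": [[[0, 1, 0], [0, 0, 0], 0], [[-1, 1, 0], [0, 0, 0], 0], [[0, 0, 0], [0, 0, 0], 0], [[0, 0, 0], [0, 0, 0], 0], [[2, -3, 0], [0, 0, 0], 0], [[3, -4, 0], [0, 0, 0], 0], [[5, -10, 0], [0, 0, 0], 0], [[5, -5, -40], [0, 0, 0], 0], [[0, 0, -60], [0, 0, 0], 0], [[0, 0, -60], [0, 0, 0], 0], [[50, 0, 0], [0, 0, 0], 0], [[50, 0, 0], [0, 0, 0], 0], [[0, 0, 0], [0, 0, 0], 0]]}}

```text
time: 10.58
tool_pos: [0.3536, 0.2765, 0.3699]
orientation: [-0.001, 1.0, 0.0, 0.0]
contact_force: [0.8, 0.6, 0.4]
grip_width: 0.004
grasp_force: 0.0
```

```bash
python3 chk.py
python3 - <<'E'
from h import *
a=np.load('pics/top.npz');s=np.load('pics/scene.npz')
p=cv2.resize(a['pixels'][130:250,255:375],(400,400),interpolation=cv2.INTER_CUBIC)
q=cv2.resize(s['pixels'][120:240,295:415],(400,400),interpolation=cv2.INTER_CUBIC)
cv2.imwrite('pics/z2.png',np.hstack([p,q])[:,:,::-1])
E
```

```text
top [(40, np.float64(44.0), np.int64(14)), (45, np.float64(47.2), np.int64(41))]
scene [(40, np.float64(43.8), np.int64(16)), (45, np.float64(46.1), np.int64(16)), (135, np.float64(138.3), np.int64(58)), (225, np.float64(226.8), np.int64(55)), (310, np.float64(313.3), np.int64(49)), (315, np.float64(315.4), np.int64(14))]
```

View pics/z2.png

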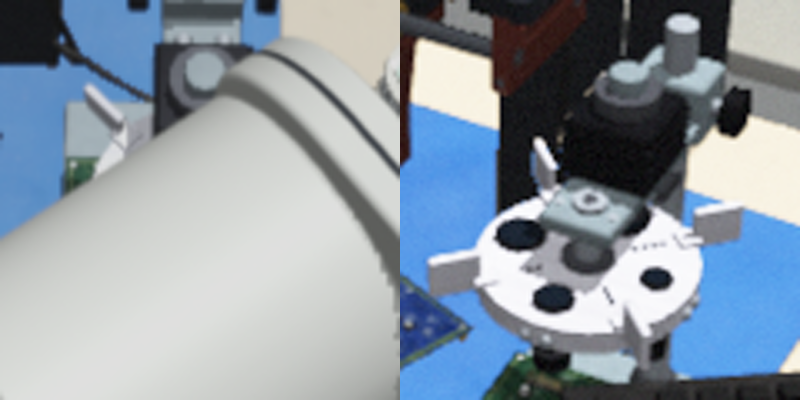

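The scene crop shows tabs symmetric about the stand's x axis (mean 46°, with stand yaw about 0–1°), and the 24, 18 and 13 mm lenses visible at left, front and right. The widest lens is therefore home under the camera. Now I'll go above the button.

>>> {"method": "jog_arm", "body": {"motion": [[[-40, -4, 0], [0, 0, 0], 0], [[-50, -4, 0], [0, 0, 0], 0], [[-50, -4, 0], [0, 0, 0], 0], [[-44, -4, 0], [0, 0, 0], 0], [[-30, 0, 0], [0, 0, 0], 0], [[-10, 0, 0], [0, 0, 0], 0], [[0, 0, 30], [0, 0, 0], 0], [[0, 0, 25], [0, 0, 0], 0], [[0, 0, 8], [0, 0, 0], 0], [[0, 0, 0], [0, 0, 0], 0], [[0, 0, 0], [0, 0, 0], 0], [[0, 0, 0], [0, 0, 0], 0]]}}

```text
time: 12.18
tool_pos: [0.5807, 0.2614, 0.3078]
orientation: [0.0, 1.0, 0.0, 0.001]
contact_force: [0.4, -0.3, -0.2]
grip_width: 0.005
grasp_force: 0.0
```

Run:
```python
from h import *
a=grab('scene')
cv2.imwrite('pics/z3.png',cv2.resize(a['pixels'][100:240,295:435],(560,560),interpolation=cv2.INTER_CUBIC)[:,:,::-1])
```

```text
(no output)
```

View pics/z3.png

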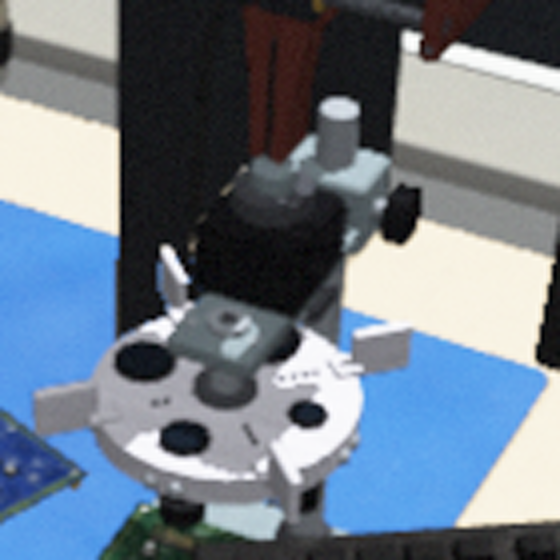

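The fingertips are right over the button, at crop (275,160). I'll nudge 3 mm towards the robot and press gently.

>>> {"method": "jog_arm", "body": {"motion": [[[3, -1, 2], [0, 0, 0], 0], [[0, 0, 2], [0, 0, 0], 0], [[0, 0, 2], [0, 0, 0], 0], [[0, 0, 1], [0, 0, 0], 0], [[0, 0, 1], [0, 0, 0], 0], [[0, 0, 1], [0, 0, 0], 0], [[0, 0, 1], [0, 0, 0], 0], [[0, 0, 0], [0, 0, 0], 0], [[0, 0, 0], [0, 0, 0], 0]]}}

```text
time: 13.35
tool_pos: [0.5773, 0.2602, 0.2968]
orientation: [0.0, 1.0, -0.0, -0.0]
contact_force: [-2.6, -1.1, 2.5]
grip_width: 0.008
grasp_force: 1.3
```

>>> {"method": "jog_arm", "body": {"motion": [[[0, 0, 1], [0, 0, 0], 0], [[0, 0, 1], [0, 0, 0], 0], [[0, 0, 0.7], [0, 0, 0], 0], [[0, 0, 0], [0, 0, 0], 0], [[0, 0, 0], [0, 0, 0], 0], [[0, 0, 0], [0, 0, 0], 0]]}}

```text
time: 14.1
tool_pos: [0.5773, 0.2602, 0.2944]
orientation: [0.0, 1.0, 0.0, 0.0]
contact_force: [-1.7, -2.2, 5.6]
grip_width: 0.006
grasp_force: 2.7
```

>>> {"method": "jog_arm", "body": {"motion": [[[0, 0, 0.5], [0, 0, 0], 0], [[0, 0, 0.5], [0, 0, 0], 0], [[0, 0, 0], [0, 0, 0], 0], [[0, 0, 0], [0, 0, 0], 0], [[0, 0, 0], [0, 0, 0], 0]]}}

```text
time: 14.72
tool_pos: [0.5774, 0.2602, 0.2942]
orientation: [0.0, 1.0, 0.0, 0.0]
contact_force: [-4.8, -1.9, 10.1]
grip_width: 0.005
grasp_force: 5.1
```

The force rises against a hard stop, so the button is fully down. Releasing and retreating upward.

>>> {"method": "jog_arm", "body": {"motion": [[[0, 0, -2], [0, 0, 0], 0], [[0, 0, -4], [0, 0, 0], 0], [[0, 0, -10], [0, 0, 0], 0], [[0, 0, -40], [0, 0, 0], 0], [[0, 0, -40], [0, 0, 0], 0], [[40, 0, 0], [0, 0, 0], 0], [[50, 0, 0], [0, 0, 0], 0], [[50, 0, 0], [0, 0, 0], 0], [[50, 0, 0], [0, 0, 0], 0], [[0, 0, 0], [0, 0, 0], 0], [[0, 0, 0], [0, 0, 0], 0], [[0, 0, 0], [0, 0, 0], 0]]}}

```text
time: 16.23
tool_pos: [0.3884, 0.2605, 0.389]
orientation: [0.001, 1.0, 0.0, 0.0]
contact_force: [0.6, -0.4, 0.3]
grip_width: 0.004
grasp_force: 0.0
```

```bash
python3 chk.py
python3 - <<'E'
from fit import *
P,C=cloud(dict(np.load('pics/scene.npz')),.29,.31,(.58,.26),.03); print(len(P),P[:,2].mean())
print(arm.sign_off())
E
```

```text
top []
scene [(40, np.float64(43.4), np.int64(14)), (45, np.float64(45.7), np.int64(18)), (135, np.float64(138.2), np.int64(57)), (225, np.float64(226.7), np.int64(55)), (310, np.float64(313.3), np.int64(54)), (315, np.float64(315.7), np.int64(15))]
141 0.2958128075460148
the job is handed in; nothing more can be done
None
```

I turned the widest lens into place under the camera, pressed the capture button down to its stop and let go, then moved the arm clear and handed the job in. My last picture shows the turret still in place. I did not confirm that the button came fully back up, or check the board and the loose things in a picture afterwards.

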